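# Stow the lens tray in the spring-lid case

## Task

Put the orange lens tray away in the teal case: press the yellow button and steady the lid with the hand as it springs fully open (do not let it fly open at any time), then lay the tray flat on the floor of the case and let go of it. Push the lid shut again until the catch holds it, and leave the bottle, inserter, coaster and tumbler standing where they are.

Things in the scene. Friction and masses are not known exactly. Their poses are not given: they have to be found in the camera images.
- case: Pale teal lens-kit case fixed to the counter, left or right of the middle, front (-x) towards the robot within 0.45 rad. Outside 130 (x) by 170 (y) by 48 mm high without its lid; inner floor 6 mm up; inside clear x -46 to +60, y -80 to +80 mm (catch housing in the middle of the front: 44 mm wide, 36 mm high). Origin: centre of its underside. Button at the -x side, hinge along the +x side.
- lid (a joint): Lid angle in rad: 0 shut, about 0.01 latched, 1.75 fully open (10 degrees past upright). A spring drives it open with about 1 N at the front edge and holds it open; let go, it flies open at over 4 rad/s. To shut it push its outer face down to 0; the last 10 mm, where the catch snaps over, take up to about 10 N. The catch cannot engage while the button is held down: push beside it.
- lid_hinge (a point): Middle of the hinge line of the lid, on the case: 65 mm behind its centre (+x of the case), 48 mm above the counter. The lid's lower face lies on this line. Axes as the case's; the hinge line is y.
- lid_edge (a point): Middle of the front edge line of the lid's outer (top) face; moves with the lid. The lid is a flat dark teal plate, 8 mm thick, 130 mm from hinge to front edge, 170 mm wide, its top 56 mm above the counter when shut; in the middle of the front edge is a notch 30 mm wide and 17 mm deep for the button.
- button_top (a point): Centre of the top of the yellow push button, 24 (case y) by 14 mm (case x), 57 mm in front of the case's centre, 62 mm above the counter at rest: 6 mm above the shut lid. Fingertips set half on its rear edge also overlap the lid (the notch ends 9 mm behind the button's centre): they meet the lid after 6 mm, and the freed lid rests against them from below and rises with them.
- catch (a joint): How far the button is pressed straight down, in m: 0 at rest, 0.008 fully down. Spring: 3.5 N to start, 6.3 N at the bottom. It frees the lid after 1 to 2 mm.
- tray_mid (a point): Orange contact lens tray, loose, 90 (x) by 34 (y) mm, a slab 14 mm high with two round screw caps (31 mm across, 24 mm either side of the centre) up to 20 mm; 40 to 80 g. The point is its centre, 10 mm above its underside; x is its long axis, z is up. It lies flat on the counter; fingers can take it across the 34 mm.
- bottle: Bystander: closed white squeeze bottle, loose, upright, 52 mm across, 140 mm high. Origin: centre of its underside.
- inserter: Bystander: clear plastic lens inserter, loose, lying flat, 111 mm long (x, from -55 to +56 mm), 24 mm wide and high at its thick end. Origin: middle of its underside.
- coaster: Bystander: round bamboo coaster, loose, 100 mm across, 9 mm thick. Origin: centre of its underside.
- tumbler: Bystander: green glass tumbler standing on the coaster, 68 mm across, 95 mm high. Origin: centre of its underside, 9 mm above the counter.
- tray: The same orange tray; origin at the centre of its underside, axes as at its centre point.
There are look-alikes about, which are no part of the job. Several things look just like the tray: the one meant starts farthest to the robot's right.

How it is judged:
On the way, in this order (a step that is already met when the one before it is completed fails the run):
1. the lid is fully open (past 1.6 rad) (value of joint lid above 1.6 rad), for 0.2 s.
2. the tray lies flat on the floor of the open case, let go (x of tray_mid in the frame of case between -0.046 and 0.052 m and y of tray_mid in the frame of case between -0.07 and 0.07 m and z of tray_mid in the frame of case below 0.022 m and angle between tray_mid's own z axis and vertical below 0.15 rad and contact force between the fingers and tray below 0.1 N and value of joint lid above 1 rad and linear speed of tray below 0.02 m/s), for 0.2 s.
At the end, for the whole second after the job is handed in: Lid shut and held by the catch (below 0.035 rad, button up within 2 mm); tray flat (0.15 rad), at rest on the floor inside the case, centre at most 22 mm above the counter, not held; bottle, inserter, coaster, tumbler upright (0.15 rad), within 30 mm of their starts (x of tray_mid in the frame of case between -0.046 and 0.052 m and y of tray_mid in the frame of case between -0.07 and 0.07 m and z of tray_mid in the frame of case below 0.022 m and angle between each of tray_mid, bottle, inserter, coaster, tumbler's own z axis and vertical below 0.15 rad and contact force between the fingers and tray below 0.1 N and value of joint lid below 0.035 rad and value of joint catch below 0.002 m and linear speed of tray below 0.02 m/s); the robot touches nothing.
It fails at once if the lid flies open: past 0.4 rad it opens faster than 3 rad/s (value of joint lid above 0.4 rad and velocity of joint lid above 3 rad/s).
It fails at once if the white squeeze bottle is moved by more than 30 mm or tipped by more than 0.4 rad (distance of bottle from where it was at the start of the episode above 0.03 m or angle between bottle's own z axis and vertical above 0.4 rad).
It fails at once if the lens inserter is moved by more than 30 mm or tipped by more than 0.4 rad (distance of inserter from where it was at the start of the episode above 0.03 m or angle between inserter's own z axis and vertical above 0.4 rad).
It fails at once if the bamboo coaster is moved by more than 30 mm or tipped by more than 0.4 rad (distance of coaster from where it was at the start of the episode above 0.03 m or angle between coaster's own z axis and vertical above 0.4 rad).
It fails at once if the tumbler is moved by more than 30 mm or tipped by more than 0.4 rad (distance of tumbler from where it was at the start of the episode above 0.03 m or angle between tumbler's own z axis and vertical above 0.4 rad).
It also fails if it takes over 72 s, if anything falls off the work surface, if the arm or the gripper's body presses on something with over 40 N, if the wrist force passes 120 N, or if a joint passes its speed limit or range.

## Robot

A 6-joint arm with a two-finger parallel gripper is mounted at the origin on the work surface. World frame = base frame: x ahead of the robot, y to its left, z up, the work surface at z = 0. Lengths are in m, angles in rad, forces in N, time in s.
With the tool pointing down it reaches from about 0.325 to 0.9 m from the base axis. Payload 6.1 kg.
Tool frame: the origin (TCP) lies on the mounting face of the last link; the fingertips stand 173 mm ahead of it and the grasp point (between the pads) lies 155 mm ahead of it (arm.tips_ahead is the distance from the TCP to the fingertips, in m); z points along the fingers, x is the direction in which the jaws open and shut, and the axes are right-handed (so a half turn about z gives the same grasp; the last joint's range is limited). The gripper opens to 85 mm and grips with 20 to 120 N. Pads are 22 mm wide; open, the fingers measure 114 mm over their backs; the gripper's body (76 mm by 85 mm) begins 54 mm behind the grasp point. The pads swing forward as they close: fully open they stand 13 mm farther back than shut.
Start: joints at [-1.361, 0.22, 1.526, -0, 1.395, -0.126], TCP at [0.206, -0.59, 0.405] pointing down, gripper open.
Joint ranges: [-2.98, 2.98], [-0.91, 2.08], [0.09, 2.57], [-1.24, 4.39], [0.2, 2.65], [-2.68, 2.68]. Speed limits (rad/s): [2.57, 2.57, 3.01, 3.14, 3.14, 3.14].

## Interface

Orientations are given as a unit quaternion [w, x, y, z].
In Python, from workcell import arm gives the robot as it stands.
- The arm moves only by the tool drive_tool, never from a script. Its argument "plan" is a list of rows, each an object of numbers: "dx", "dy", "dz": the shift along the world's x, y, z in mm; "spin": the turn about the world's z in rad; "claw": the finger opening in mm, from 0 to 85.4. In form: [{"dx": .., "dy": .., "dz": .., "spin": .., "claw": ..}, ...]. A call has 1 to 12 rows; each row is the pose to reach, as a shift and turn from the pose commanded when the call began; what a row does not reach only later rows make up. A row lasts 1/8 s, in which the tool goes at most 62.5 mm and 10.7 degrees, less where a joint would pass 70% of its speed; a pose out of reach is approached as far as the arm can. A call with a gripper value outside its range is refused whole. The fingers move at their own pace and stop on an object; "force" is the grip in N (left out, the last holds). Time passes only in rows, so rows that repeat a pose let the fingers close. It gives the time, the measured TCP pose, the force and the opening at its end, in the units of the state.
- arm.sense(): the state, without advancing time (a new reading comes with each control period).
- arm.read_camera(name): name is "scene" or "top" or "wrist"; returns the picture (480x640x3 uint8, blue, green, red); there is no depth.
- arm.camera_params(name): a dict with "camera_matrix" (3x3 intrinsics, pixels), "k1" (the pictures are not rectified: a ray, as slopes to the right and down, at radius r is drawn at 1 + k1 r^2 times it, then the intrinsics apply), "position" and "rotation" of the camera in the world; the wrist camera has in their place "tool_from_camera" (4x4, takes a point from camera to tool coordinates, whose origin is the TCP and whose axes are the tool frame's). Camera axes: x right, y down, z forward; pixel columns grow to the right and rows downward; lengths in m; the calibration is good to about 2 mm. A picture is of the moment at which its call begins: read the wrist's pose just before it. camera_params takes no time and is no camera call.
- arm.job_done(): hands the job in, once; it reports no verdict.
Trained networks look in the newest picture that a camera, given by its name, has taken for a name from the list of things; names that differ only in an ending like _2 or _b are one class to them, and where a whole thing is asked for, a point or a joint stands for the part that bears it (a point fixed in the world has none). Each returns a list of dicts, best first, with "score" (0 to 1); they miss things now and then, are a little off and sometimes report something else, mostly with a low value. They report only what shows in the picture. A call takes as long as a camera call. They do not tell look-alikes from the thing itself.
- arm.spot_in(thing, camera): "point" ([x, y, z] in m, in world coordinates, good to about 4 mm: the middle of the surface that is visible of it).
- arm.mark_of(thing, camera): "point" ([x, y, z] in m, in world coordinates, good to about 4 mm: a listed point, or the origin of a listed thing).
The state is a dict: "time_s": time; "joint_pos": joint angles; "joint_velocities": joint speeds; "joint_efforts": joint torques, N m; "tool_pos": TCP position; "eef_rot": TCP orientation; "wrist_force": force on the tool from outside, world axes, zero at the start; "ft_torque": the same for the moment, N m; "grip_width": opening from 0.0 (shut) to 1.0 (fully open).
Only numpy, scipy, OpenCV 4.12 (cv2) and the standard library are available. Lean on these libraries where they do the work, as an engineer would, in place of code of your own. Each camera call takes 0.05 s, during which the arm holds its last target.

## Working session

There is one attempt and no reset: what is moved stays moved. The work goes in short steps, Python scripts to look and compute and a tool call to move; the robot and the scene stay as the last step left them, time stands still between calls to the robot, and variables do not carry over. Pictures are saved under pics/ and viewed, and the job is handed in when it is done.

Besides the shell and the picture viewer there is one more tool, called after "Request:" as name(argument=value, ...), one argument or row to a line, values as JSON. drive_tool: Moves the arm, as the interface text tells. Its arguments: {"type":"object","properties":{"plan":{"type":"array"},"force":{"type":"number"}},"required":["plan"]}

```bash
ls; mkdir -p pics
python3 - <<'E'
from workcell import arm
import cv2
for c in ("scene","top"):
    im=arm.read_camera(c); cv2.imwrite(f"pics/{c}0.png",im)
    p=arm.camera_params(c); print(c,p)
    for t in ("case","lid_hinge","lid_edge","button_top","tray_mid","bottle","inserter","coaster","tumbler"):
        print(t,[( [round(float(v),3) for v in d["point"]],round(d["score"],2)) for d in arm.mark_of(t,c)])
print(arm.sense()); print(arm.camera_params("wrist"),arm.tips_ahead)
E
```

```text
pics
scene {'camera_matrix': array([[574.30399034,   0.        , 332.39075544],
       [  0.        , 574.30399034, 243.04035907],
       [  0.        ,   0.        ,   1.        ]]), 'k1': -0.15998919986021962, 'position': array([ 0.89591008, -0.61712413,  0.56626908]), 'rotation': array([-0.45542448,  0.8458851 ,  0.24143421, -0.13702723])}
case [([0.513, -0.225, 0.003], 0.81)]
lid_hinge [([0.584, -0.233, 0.049], 0.74)]
lid_edge [([0.527, 0.248, -0.0], 0.74), ([0.453, -0.217, 0.055], 0.56)]
button_top [([0.466, -0.217, 0.064], 0.6), ([0.537, 0.25, 0.011], 0.54)]
tray_mid [([0.649, 0.11, 0.01], 0.8), ([0.446, 0.012, 0.011], 0.79), ([0.34, 0.144, 0.013], 0.56)]
bottle [([0.573, 0.002, -0.004], 0.73), ([0.539, 0.252, 0.009], 0.71)]
inserter [([0.452, -0.214, 0.052], 0.7), ([0.682, -0.011, 0.0], 0.62)]
coaster [([0.529, 0.246, -0.0], 0.85)]
tumbler [([0.537, 0.25, 0.011], 0.8), ([0.454, -0.216, 0.058], 0.43)]
top {'camera_matrix': array([[451.08655571,   0.        , 328.8909342 ],
       [  0.        , 451.08655571, 243.64186449],
       [  0.        ,   0.        ,   1.        ]]), 'k
[... 1193 characters left out ...]
54392,  0.41536791,  0.01710603]), 'ft_torque': array([ 0.01546121, -0.021758  , -0.01005533]), 'grip_width': 1.0001609104029008}
{'camera_matrix': array([[337.39850536,   0.        , 319.04618165],
       [  0.        , 337.39850536, 237.0101298 ],
       [  0.        ,   0.        ,   1.        ]]), 'k1': -0.011909391541144714, 'tool_from_camera': array([[ 9.99998216e-01, -3.27716702e-04, -1.86046116e-03,
         9.75836379e-04],
       [ 8.20273515e-04,  9.62477997e-01,  2.71358493e-01,
        -6.91312203e-02],
       [ 1.70172422e-03, -2.71359535e-01,  9.62476549e-01,
         3.14284310e-02],
       [ 0.00000000e+00,  0.00000000e+00,  0.00000000e+00,
         1.00000000e+00]])} 0.1734
```

View pics/scene0.png

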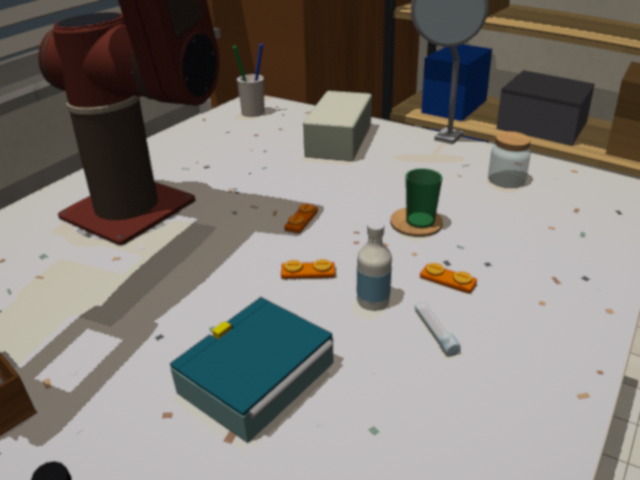

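View pics/top0.png

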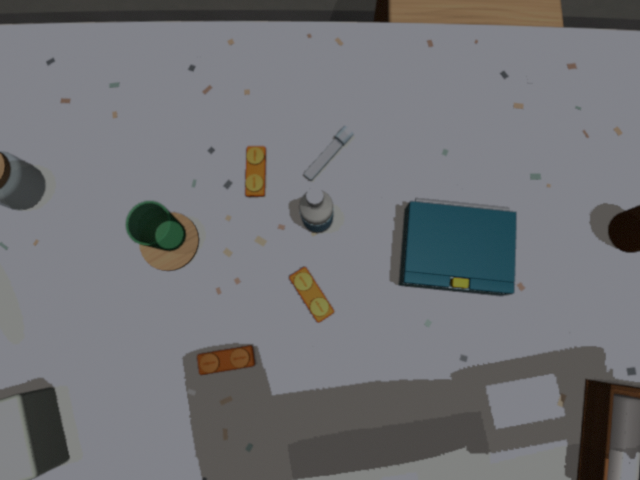

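Three look-alike trays show in the top picture, at px (255,172), (311,294) and (226,360). The one at (311,294), at y≈0.01, lies farthest to the robot's right (smallest y). I'll confirm that in a crop and measure its yaw and the case's yaw.

```bash
cat > h.py <<'E'
import numpy as np, cv2
from scipy.spatial.transform import Rotation as R
from workcell import arm
def pose(name,s=None):
    p=arm.camera_params(name)
    if name=="wrist":
        s=s or arm.sense(); q=s["eef_rot"]; T=np.eye(4); T[:3,:3]=R.from_quat([q[1],q[2],q[3],q[0]]).as_matrix(); T[:3,3]=s["tool_pos"]
        T=T@p["tool_from_camera"]; return p,T[:3,:3],T[:3,3]
    q=p["rotation"]; return p,R.from_quat([q[1],q[2],q[3],q[0]]).as_matrix(),p["position"]
def px2w(name,px,z,s=None):
    p,M,c=pose(name,s)
    u=cv2.undistortPoints(np.array(px,float).reshape(-1,1,2),p["camera_matrix"],np.array([p["k1"],0,0,0.])).reshape(-1,2)
    d=np.c_[u,np.ones(len(u))]@M.T
    return c+d*((z-c[2])/d[:,2])[:,None]
def w2px(name,P,s=None):
    p,M,c=pose(name,s)
    return cv2.projectPoints((np.array(P,float).reshape(-1,3)-c)@M,np.zeros(3),np.zeros(3),p["camera_matrix"],np.array([p["k1"],0,0,0.]))[0].reshape(-1,2)
def rect(mask): 
    cs,_=cv2.findContours(mask,cv2.RETR_EXTERNAL,cv2.CHAIN_APPROX_NONE); return cs
E
python3 - <<'E'
from h import *
im=cv2.imread("pics/top0.png")
a=cv2.resize(im[250:340,260:360],None,fx=4,fy=4,interpolation=cv2.INTER_CUBIC); b=cv2.resize(im[190:310,390:530],None,fx=3,fy=3,interpolation=cv2.INTER_CUBIC)
c=np.zeros((360,820,3),np.uint8); c[:,:400]=a; c[:,400:820]=b; cv2.imwrite("pics/crop0.png",cv2.resize(c,(800,351)))
hsv=cv2.cvtColor(im,cv2.COLOR_BGR2HSV)
m=cv2.inRange(hsv,(8,120,60),(35,255,255))
for k in rect(m):
    if cv2.contourArea(k)>300:
        w=px2w("top",k.reshape(-1,2),0.014)
        r=cv2.minAreaRect((w[:,:2]*1000).astype(np.float32)); print("or",k.reshape(-1,2).mean(0).round(),r)
yb=cv2.inRange(hsv,(22,150,80),(34,255,255))
for k in rect(yb):
    if cv2.contourArea(k)>40:
        w=px2w("top",k.reshape(-1,2),0.062); print("yel",k.reshape(-1,2).mean(0).round(),cv2.minAreaRect((w[:,:2]*1000).astype(np.float32)))
t=cv2.inRange(hsv,(85,80,40),(105,255,255)); t[:, :390]=0
for k in rect(t):
    if cv2.contourArea(k)>1500:
        w=px2w("top",k.reshape(-1,2),0.056); print("lid",cv2.minAreaRect((w[:,:2]*1000).astype(np.float32)), hsv[245,460])
E
```

```text
or [225. 360.] ((338.4661865234375, 142.2388916015625), (32.62519073486328, 88.82559967041016), 10.581016540527344)
or [311. 294.] ((444.2194519042969, 9.853809356689453), (88.18034362792969, 32.333839416503906), 34.04922103881836)
or [255. 171.] ((649.5450439453125, 109.28495788574219), (87.19877624511719, 32.31770324707031), 0.9054763317108154)
yel [460. 282.] ((461.6665344238281, -218.0399169921875), (23.203292846679688, 12.947124481201172), 84.48693084716797)
lid ((517.4765014648438, -221.28131103515625), (170.32257080078125, 130.66079711914062), 85.1589126586914) [ 97 148  88]
```

View pics/crop0.png

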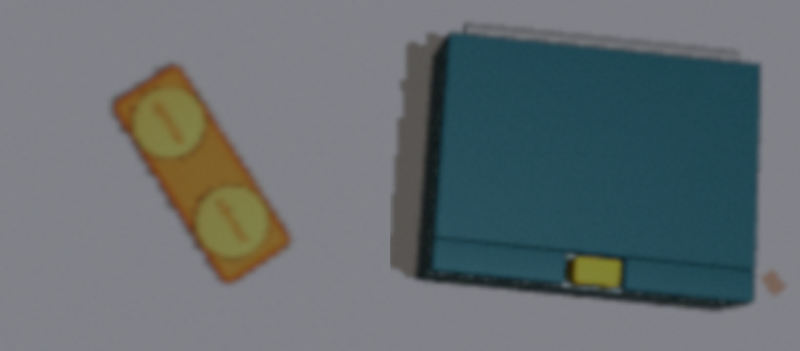

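The enlarged crop shows the orange tray with two caps at top px (311,294). It sits at (444,10) mm, smallest y of the three, with its long axis at 34°. The case is centred near (518,-222) mm with yaw ≈ -0.085 rad, lid shut and button at px (460,282).

Next I move above the button's rear edge with the jaws across case y.

Request:
drive_tool(
  plan=[
    {"dx": 40,"dy": 45,"dz": 0,"spin": -0.1,"claw": 12},
    {"dx": 80,"dy": 95,"dz": 0,"spin": -0.2,"claw": 12},
    {"dx": 120,"dy": 145,"dz": 0,"spin": -0.3,"claw": 12},
    {"dx": 160,"dy": 195,"dz": 0,"spin": -0.42,"claw": 12},
    {"dx": 200,"dy": 245,"dz": -20,"spin": -0.42,"claw": 12},
    {"dx": 235,"dy": 300,"dz": -50,"spin": -0.42,"claw": 12},
    {"dx": 255,"dy": 350,"dz": -80,"spin": -0.42,"claw": 12},
    {"dx": 266,"dy": 372,"dz": -105,"spin": -0.42,"claw": 12},
    {"dx": 266,"dy": 372,"dz": -105,"spin": -0.42,"claw": 12},
    {"dx": 266,"dy": 372,"dz": -105,"spin": -0.42,"claw": 12},
  ],
  force=60,
)

```text
time_s: 2.25
tool_pos: [0.4722, -0.2186, 0.3004]
eef_rot: [-0.0, -0.677, 0.736, -0.001]
wrist_force: [-0.2, -0.2, 0.5]
grip_width: 0.138
```

Run:
```python
from h import *
s=arm.sense(); im=arm.read_camera("wrist"); cv2.imwrite("pics/w1.png",im)
print(s["time_s"],s["tool_pos"],s["wrist_force"],s["grip_width"],2*np.degrees(np.arctan2(s["eef_rot"][2],s["eef_rot"][1])))
hsv=cv2.cvtColor(im,cv2.COLOR_BGR2HSV)
yb=cv2.inRange(hsv,(22,150,60),(34,255,255))
for k in rect(yb):
    if cv2.contourArea(k)>40:
        w=px2w("wrist",k.reshape(-1,2),0.062,s); print("yel",k.reshape(-1,2).mean(0).round(),cv2.minAreaRect((w[:,:2]*1000).astype(np.float32)))
for t in("button_top","lid_edge","lid_hinge"): print(t,[(np.round(d["point"],3),round(d["score"],2)) for d in arm.mark_of(t,"wrist")])
```

```text
2.25 [ 0.47219261 -0.21857641  0.30044124] [-0.19368728 -0.1546773   0.46434548] 0.13756301097739754 265.20801760921415
yel [319. 266.] ((463.7026062011719, -218.4405517578125), (23.48440933227539, 16.701396942138672), 85.99331665039062)
button_top [(array([ 0.46 , -0.217,  0.062]), 0.7)]
lid_edge []
lid_hinge []
```

View pics/w1.png

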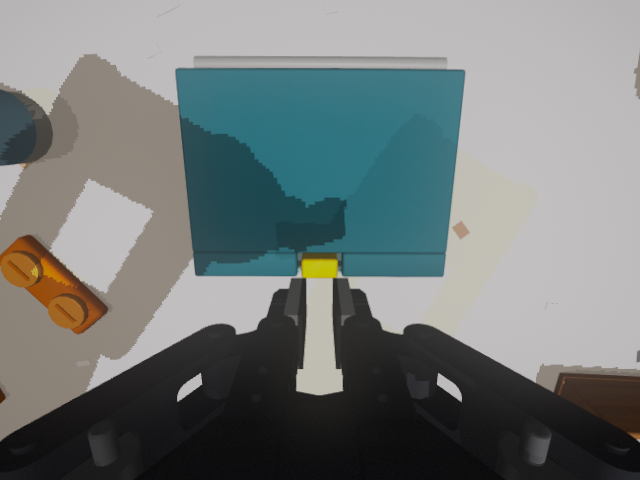

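The picture shows the lid squared to the hand, with the button at px (319,266) centred between the fingertips. Next I press carefully.

Request:
drive_tool(
  plan=[
    {"dz": -30,"claw": 12},
    {"dz": -50,"claw": 12},
    {"dz": -58,"claw": 12},
    {"dz": -60,"claw": 12},
    {"dz": -62,"claw": 12},
    {"dz": -64,"claw": 12},
    {"dz": -64,"claw": 12},
  ],
)

```text
invalid input at $.plan[0]: expected keys dx, dy, dz, spin, claw
```

Request:
drive_tool(
  plan=[
    {"dx": 0,"dy": 0,"spin": 0,"dz": -30,"claw": 12},
    {"dx": 0,"dy": 0,"spin": 0,"dz": -50,"claw": 12},
    {"dx": 0,"dy": 0,"spin": 0,"dz": -58,"claw": 12},
    {"dx": 0,"dy": 0,"spin": 0,"dz": -60,"claw": 12},
    {"dx": 0,"dy": 0,"spin": 0,"dz": -62,"claw": 12},
    {"dx": 0,"dy": 0,"spin": 0,"dz": -64,"claw": 12},
    {"dx": 0,"dy": 0,"spin": 0,"dz": -64,"claw": 12},
  ],
)

```text
time_s: 3.32
tool_pos: [0.4721, -0.2181, 0.236]
eef_rot: [0.0, -0.677, 0.736, -0.0]
wrist_force: [0.4, -0.4, 0.3]
grip_width: 0.135
```

Request:
drive_tool(
  plan=[
    {"dx": 0,"dy": 0,"spin": 0,"dz": -1,"claw": 12},
    {"dx": 0,"dy": 0,"spin": 0,"dz": -2,"claw": 12},
    {"dx": 0,"dy": 0,"spin": 0,"dz": -3,"claw": 12},
    {"dx": 0,"dy": 0,"spin": 0,"dz": -3,"claw": 12},
  ],
)

```text
time_s: 3.82
tool_pos: [0.4721, -0.2182, 0.233]
eef_rot: [0.0, -0.677, 0.736, -0.0]
wrist_force: [-0.7, 1.2, 5.4]
grip_width: 0.144
```

Request:
drive_tool(
  plan=[
    {"dx": 0,"dy": 0,"spin": 0,"dz": -1,"claw": 12},
    {"dx": 0,"dy": 0,"spin": 0,"dz": -2,"claw": 12},
    {"dx": 0,"dy": 0,"spin": 0,"dz": -2,"claw": 12},
  ],
)

```text
time_s: 4.2
tool_pos: [0.4721, -0.2182, 0.2311]
eef_rot: [0.0, -0.677, 0.736, -0.0]
wrist_force: [-1.7, 1.1, 6.3]
grip_width: 0.136
```

The button is down about 4.5 mm and the lid should be free against the tips. I'll work out the arc to follow.

```bash
cat > arc.py <<'E'
import numpy as np
def C(t,r):
    x=-r*np.cos(t)+8*np.sin(t); z=48+r*np.sin(t)+8*np.cos(t)
    if t>np.pi/2: x=-130*np.cos(t)+8*np.sin(t); z=48+r
    return np.array([x,z])
E
python3 - <<'E'
from arc import *
r0=122; c0=C(0,r0)
for i,t in enumerate(np.arange(0,1.92,0.08)):
    r=max(104,r0-18*t/1.0)
    d=C(t,r)-c0
    print(i,round(t,2),round(d[0]*.9964),round(-d[0]*.085),round(d[1]-2))
E
```

```text
0 0.0 0 0 -2
1 0.08 2 0 8
2 0.16 6 0 17
3 0.24 10 -1 26
4 0.32 14 -1 34
5 0.4 19 -2 42
6 0.48 25 -2 49
7 0.56 31 -3 56
8 0.64 38 -3 62
9 0.72 45 -4 68
10 0.8 53 -4 73
11 0.88 60 -5 77
12 0.96 68 -6 80
13 1.04 76 -6 84
14 1.12 84 -7 87
15 1.2 91 -8 90
16 1.28 99 -8 92
17 1.36 108 -9 93
18 1.44 116 -10 94
19 1.52 124 -11 94
20 1.6 133 -11 94
21 1.68 144 -12 94
22 1.76 154 -13 94
23 1.84 164 -14 94
```

Request:
drive_tool(
  plan=[
    {"dx": 1,"dy": 0,"dz": 4,"spin": 0,"claw": 12},
    {"dx": 2,"dy": 0,"dz": 8,"spin": 0,"claw": 12},
    {"dx": 4,"dy": 0,"dz": 13,"spin": 0,"claw": 12},
    {"dx": 6,"dy": 0,"dz": 17,"spin": 0,"claw": 12},
    {"dx": 8,"dy": 0,"dz": 21,"spin": 0,"claw": 12},
    {"dx": 10,"dy": -1,"dz": 26,"spin": 0,"claw": 12},
    {"dx": 10,"dy": -1,"dz": 26,"spin": 0,"claw": 12},
  ],
)

```text
time_s: 5.08
tool_pos: [0.4823, -0.2192, 0.2573]
eef_rot: [0.0, -0.677, 0.736, -0.001]
wrist_force: [0.2, -0.2, 0.5]
grip_width: 0.141
```

Run:
```python
from h import *
im=arm.read_camera("scene"); cv2.imwrite("pics/s2.png",cv2.resize(im[200:480,80:440],None,fx=2,fy=2))
```

```text
(no output)
```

View pics/s2.png

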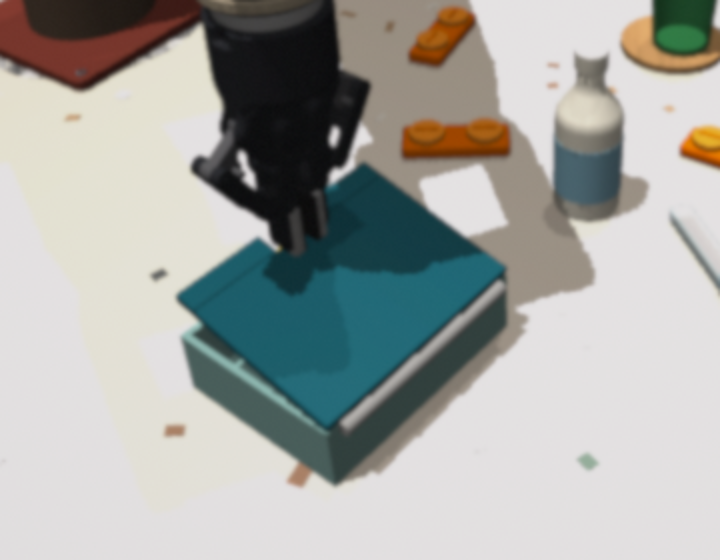

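The lid has lifted against the fingertips, near crop px (300,250), to about 0.24 rad. I'll keep following the arc.

Request:
drive_tool(
  plan=[
    {"dx": 4,"dy": 0,"dz": 8,"spin": 0,"claw": 12},
    {"dx": 9,"dy": -1,"dz": 16,"spin": 0,"claw": 12},
    {"dx": 15,"dy": -1,"dz": 23,"spin": 0,"claw": 12},
    {"dx": 21,"dy": -2,"dz": 30,"spin": 0,"claw": 12},
    {"dx": 28,"dy": -2,"dz": 36,"spin": 0,"claw": 12},
    {"dx": 35,"dy": -3,"dz": 42,"spin": 0,"claw": 12},
    {"dx": 43,"dy": -3,"dz": 47,"spin": 0,"claw": 12},
    {"dx": 50,"dy": -4,"dz": 51,"spin": 0,"claw": 12},
    {"dx": 58,"dy": -5,"dz": 54,"spin": 0,"claw": 12},
    {"dx": 66,"dy": -5,"dz": 58,"spin": 0,"claw": 12},
  ],
)

```text
time_s: 6.38
tool_pos: [0.5484, -0.2242, 0.3147]
eef_rot: [-0.0, -0.677, 0.736, 0.0]
wrist_force: [0.5, -0.6, 0.9]
grip_width: 0.139
```

Run:
```python
from h import *
im=arm.read_camera("scene"); cv2.imwrite("pics/s3.png",cv2.resize(im[160:440,80:440],None,fx=2,fy=2))
print(arm.sense()["tool_pos"])
```

```text
[ 0.54928897 -0.2242714   0.31548563]
```

View pics/s3.png

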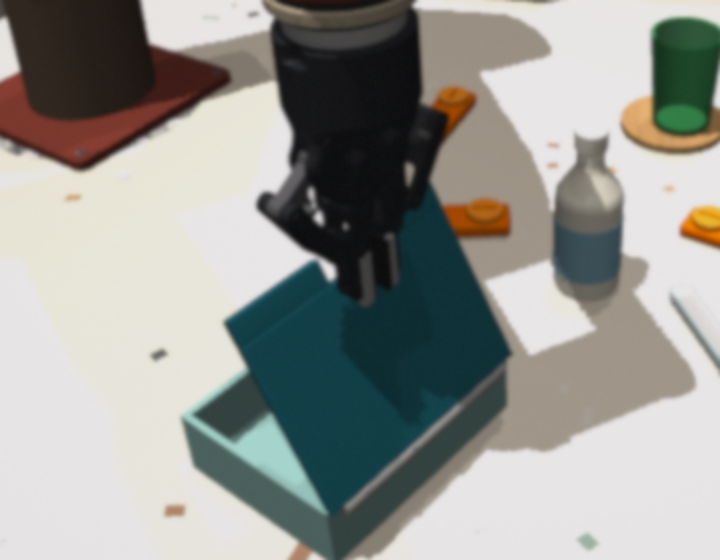

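The fingers rest on the outer face at crop px (365,290) and the lid stands at about 1 rad. I'll continue to fully open.

Request:
drive_tool(
  plan=[
    {"dx": 8,"dy": -1,"dz": 3,"spin": 0,"claw": 12},
    {"dx": 15,"dy": -2,"dz": 6,"spin": 0,"claw": 12},
    {"dx": 23,"dy": -2,"dz": 8,"spin": 0,"claw": 12},
    {"dx": 32,"dy": -3,"dz": 9,"spin": 0,"claw": 12},
    {"dx": 40,"dy": -4,"dz": 10,"spin": 0,"claw": 12},
    {"dx": 48,"dy": -5,"dz": 10,"spin": 0,"claw": 12},
    {"dx": 57,"dy": -5,"dz": 10,"spin": 0,"claw": 12},
    {"dx": 67,"dy": -6,"dz": 10,"spin": 0,"claw": 12},
    {"dx": 77,"dy": -7,"dz": 10,"spin": 0,"claw": 12},
    {"dx": 87,"dy": -8,"dz": 10,"spin": 0,"claw": 12},
    {"dx": 97,"dy": -9,"dz": 10,"spin": 0,"claw": 12},
    {"dx": 97,"dy": -9,"dz": 10,"spin": 0,"claw": 12},
  ],
)

```text
time_s: 7.92
tool_pos: [0.6456, -0.2331, 0.3246]
eef_rot: [0.0, -0.677, 0.736, -0.0]
wrist_force: [-0.8, 0.2, 0.4]
grip_width: 0.137
```

Run:
```python
from h import *
im=arm.read_camera("scene"); cv2.imwrite("pics/s4.png",cv2.resize(im[120:400,80:440],None,fx=2,fy=2))
print(arm.sense()["tool_pos"], arm.sense()["wrist_force"])
print([(d["point"],d["score"]) for d in arm.mark_of("lid_edge","scene")])
```

```text
[ 0.64516267 -0.23308545  0.32450749] [ 0.35591445 -0.59429938  0.31031287]
[([0.6136, -0.2326, 0.1716], 0.82)]
```

View pics/s4.png

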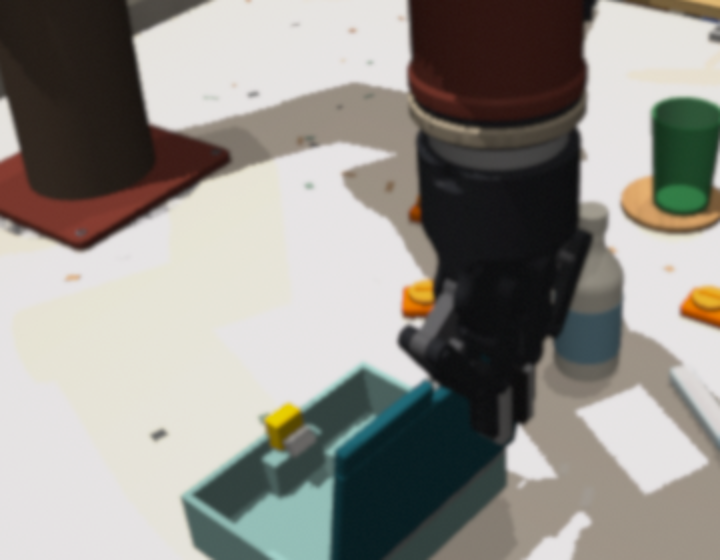

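The lid stands fully open: the edge is found 31 mm behind the hinge line, and the button at crop px (285,425) shows the interior. I'll retreat upward and go over the tray.

Request:
drive_tool(
  plan=[
    {"dx": 3,"dy": 0,"dz": 30,"spin": 0,"claw": 12},
    {"dx": 3,"dy": 0,"dz": 70,"spin": 0,"claw": 12},
    {"dx": -30,"dy": 40,"dz": 80,"spin": 0.15,"claw": 20},
    {"dx": -65,"dy": 80,"dz": 80,"spin": 0.3,"claw": 40},
    {"dx": -100,"dy": 125,"dz": 70,"spin": 0.45,"claw": 52},
    {"dx": -135,"dy": 165,"dz": 50,"spin": 0.6,"claw": 52},
    {"dx": -170,"dy": 205,"dz": 20,"spin": 0.68,"claw": 52},
    {"dx": -201,"dy": 243,"dz": -20,"spin": 0.68,"claw": 52},
    {"dx": -201,"dy": 243,"dz": -60,"spin": 0.68,"claw": 52},
    {"dx": -201,"dy": 243,"dz": -60,"spin": 0.68,"claw": 52},
    {"dx": -201,"dy": 243,"dz": -60,"spin": 0.68,"claw": 52},
  ],
)

```text
time_s: 9.4
tool_pos: [0.4448, 0.0095, 0.2663]
eef_rot: [-0.0, 0.883, -0.469, 0.001]
wrist_force: [0.1, 0.2, -0.4]
grip_width: 0.606
```

Run:
```python
from h import *
s=arm.sense(); im=arm.read_camera("wrist"); cv2.imwrite("pics/w5.png",im)
print(s["time_s"],s["tool_pos"],s["wrist_force"],s["grip_width"],2*np.degrees(np.arctan2(s["eef_rot"][2],s["eef_rot"][1])))
hsv=cv2.cvtColor(im,cv2.COLOR_BGR2HSV)
m=cv2.inRange(hsv,(5,150,50),(35,255,255))
for k in rect(m):
    if cv2.contourArea(k)>300:
        w=px2w("wrist",k.reshape(-1,2),0.014,s); print(k.reshape(-1,2).mean(0).round(),cv2.minAreaRect((w[:,:2]*1000).astype(np.float32)))
im=arm.read_camera("scene"); cv2.imwrite("pics/s5.png",im)
```

```text
9.4 [0.44482774 0.00948709 0.26628324] [ 0.06950408  0.19099566 -0.41098103] 0.6059048871526843 -55.8895936723087
[ 79. 262.] ((340.652587890625, 140.50148010253906), (40.689064025878906, 90.16970825195312), 10.450509071350098)
[317. 242.] ((445.25311279296875, 9.884025573730469), (87.3449478149414, 32.50313949584961), 33.93569564819336)
```

View pics/w5.png

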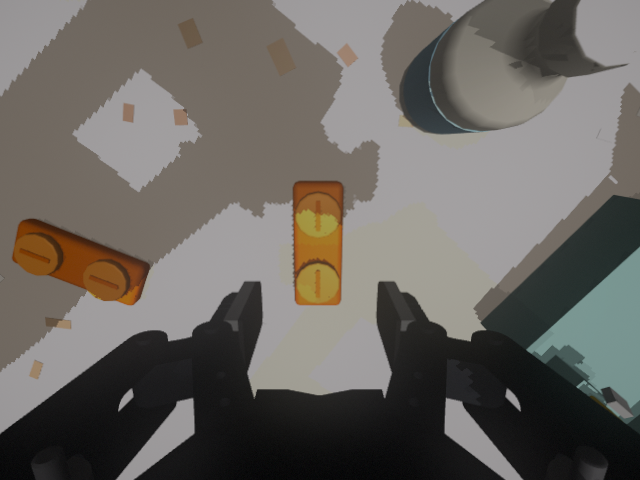

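View pics/s5.png

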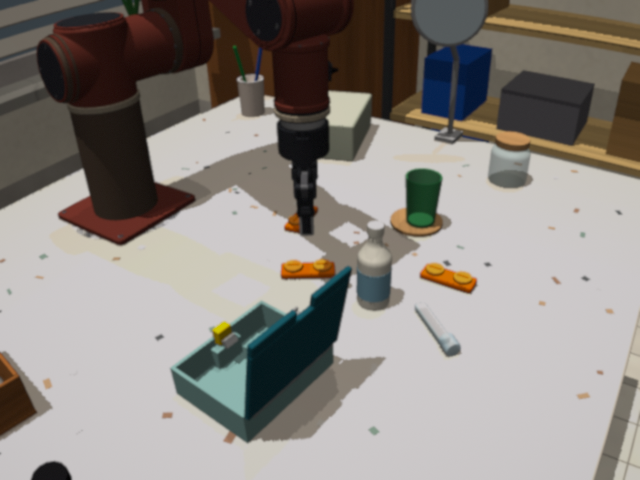

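The tray is centred between the open fingers at px (317,242), centre (445,10) mm with yaw matching. The lid stays open in the scene view. Next I descend and grip.

Request:
drive_tool(
  plan=[
    {"dx": 0,"dy": 0,"dz": -30,"spin": 0,"claw": 52},
    {"dx": 0,"dy": 0,"dz": -60,"spin": 0,"claw": 52},
    {"dx": 0,"dy": 0,"dz": -80,"spin": 0,"claw": 52},
    {"dx": 0,"dy": 0,"dz": -88,"spin": 0,"claw": 52},
    {"dx": 0,"dy": 0,"dz": -88,"spin": 0,"claw": 52},
    {"dx": 0,"dy": 0,"dz": -88,"spin": 0,"claw": 28},
    {"dx": 0,"dy": 0,"dz": -88,"spin": 0,"claw": 28},
    {"dx": 0,"dy": 0,"dz": -88,"spin": 0,"claw": 28},
    {"dx": 0,"dy": 0,"dz": -88,"spin": 0,"claw": 28},
    {"dx": 0,"dy": 0,"dz": -88,"spin": 0,"claw": 28},
  ],
  force=30,
)

```text
time_s: 10.75
tool_pos: [0.4449, 0.0098, 0.178]
eef_rot: [-0.0, 0.884, -0.468, 0.001]
wrist_force: [-0.9, -0.9, 7.1]
grip_width: 0.388
```

Request:
drive_tool(
  plan=[
    {"dx": 0,"dy": 0,"dz": 20,"spin": 0,"claw": 28},
    {"dx": 0,"dy": 0,"dz": 60,"spin": 0,"claw": 28},
    {"dx": 0,"dy": -20,"dz": 100,"spin": 0.12,"claw": 28},
    {"dx": 0,"dy": -60,"dz": 120,"spin": 0.27,"claw": 28},
    {"dx": 10,"dy": -100,"dz": 120,"spin": 0.42,"claw": 28},
    {"dx": 25,"dy": -140,"dz": 120,"spin": 0.57,"claw": 28},
    {"dx": 45,"dy": -180,"dz": 120,"spin": 0.72,"claw": 28},
    {"dx": 65,"dy": -215,"dz": 120,"spin": 0.87,"claw": 28},
    {"dx": 76,"dy": -232,"dz": 120,"spin": 0.89,"claw": 28},
    {"dx": 76,"dy": -232,"dz": 100,"spin": 0.89,"claw": 28},
    {"dx": 76,"dy": -232,"dz": 100,"spin": 0.89,"claw": 28},
  ],
)

```text
time_s: 12.12
tool_pos: [0.5191, -0.2218, 0.2749]
eef_rot: [-0.001, 0.999, -0.043, -0.002]
wrist_force: [-0.4, 0.9, 0.0]
grip_width: 0.389
```

Run:
```python
from h import *
s=arm.sense(); im=arm.read_camera("wrist"); cv2.imwrite("pics/w6.png",im)
print(s["time_s"],s["tool_pos"],s["wrist_force"],s["grip_width"],2*np.degrees(np.arctan2(s["eef_rot"][2],s["eef_rot"][1])))
im=arm.read_camera("scene"); cv2.imwrite("pics/s6.png",cv2.resize(im[120:440,120:440],None,fx=1.8,fy=1.8))
```

```text
12.125 [ 0.51906331 -0.22175642  0.27493181] [-0.36824307  0.93548319  0.03743591] 0.38869201900041883 -4.891686861121264
```

View pics/w6.png

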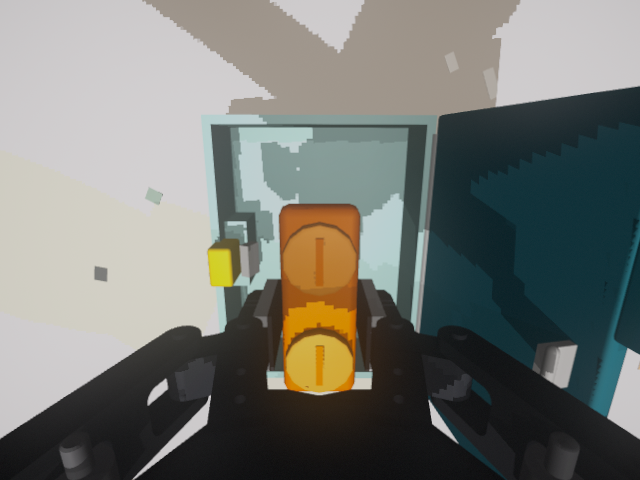

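View pics/s6.png

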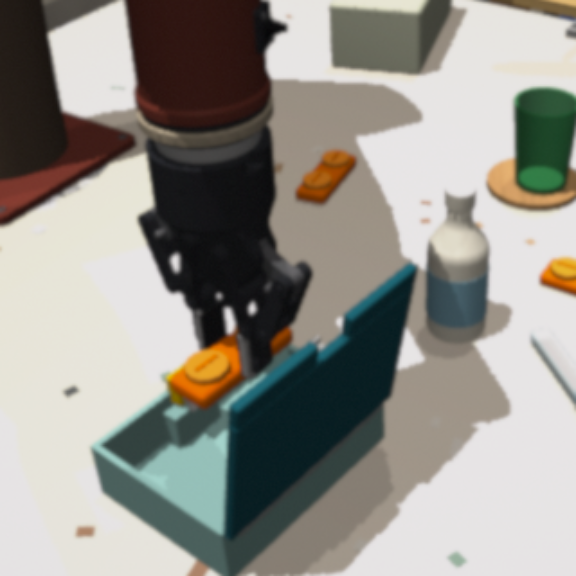

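The tray is held straight over the open case (wrist px (320,300)), clear of the button at (220,265) and the lid. Next I lower it.

Request:
drive_tool(
  plan=[
    {"dx": 0,"dy": 0,"dz": -30,"spin": 0,"claw": 28},
    {"dx": 0,"dy": 0,"dz": -60,"spin": 0,"claw": 28},
    {"dx": 0,"dy": 0,"dz": -80,"spin": 0,"claw": 28},
    {"dx": 0,"dy": 0,"dz": -87,"spin": 0,"claw": 28},
    {"dx": 0,"dy": 0,"dz": -90,"spin": 0,"claw": 28},
    {"dx": 0,"dy": 0,"dz": -90,"spin": 0,"claw": 28},
    {"dx": 0,"dy": 0,"dz": -90,"spin": 0,"claw": 28},
  ],
)

```text
time_s: 13.1
tool_pos: [0.5204, -0.2224, 0.1877]
eef_rot: [0.0, 0.999, -0.042, 0.001]
wrist_force: [0.5, 0.1, -0.6]
grip_width: 0.387
```

Request:
drive_tool(
  plan=[
    {"dx": 0,"dy": 0,"dz": -1,"spin": 0,"claw": 28},
    {"dx": 0,"dy": 0,"dz": -2,"spin": 0,"claw": 28},
    {"dx": 0,"dy": 0,"dz": -3,"spin": 0,"claw": 28},
    {"dx": 0,"dy": 0,"dz": -3,"spin": 0,"claw": 28},
  ],
)

```text
time_s: 13.6
tool_pos: [0.52, -0.2221, 0.1841]
eef_rot: [0.0, 0.999, -0.042, -0.0]
wrist_force: [-2.4, 1.1, 3.8]
grip_width: 0.389
```

Contact with the floor at 3.8 N. I'll release and rise.

Request:
drive_tool(
  plan=[
    {"dx": 0,"dy": 0,"dz": 0,"spin": 0,"claw": 46},
    {"dx": 0,"dy": 0,"dz": 0,"spin": 0,"claw": 46},
    {"dx": 0,"dy": 0,"dz": 0,"spin": 0,"claw": 46},
    {"dx": 0,"dy": 0,"dz": 0,"spin": 0,"claw": 46},
    {"dx": 0,"dy": 0,"dz": 10,"spin": 0,"claw": 46},
    {"dx": 0,"dy": 0,"dz": 40,"spin": 0,"claw": 46},
    {"dx": 0,"dy": 0,"dz": 80,"spin": 0,"claw": 46},
    {"dx": -10,"dy": 0,"dz": 120,"spin": 0,"claw": 46},
    {"dx": -10,"dy": 0,"dz": 120,"spin": 0,"claw": 46},
    {"dx": -10,"dy": 0,"dz": 120,"spin": 0,"claw": 46},
  ],
)

```text
time_s: 14.85
tool_pos: [0.5096, -0.222, 0.3033]
eef_rot: [-0.0, 0.999, -0.043, -0.0]
wrist_force: [0.1, 0.3, 0.0]
grip_width: 0.537
```

Run:
```python
from h import *
s=arm.sense(); im=arm.read_camera("wrist"); cv2.imwrite("pics/w7.png",im)
print(s["time_s"],s["tool_pos"],s["wrist_force"],s["grip_width"])
hsv=cv2.cvtColor(im,cv2.COLOR_BGR2HSV)
m=cv2.inRange(hsv,(5,150,50),(35,255,255))
for k in rect(m):
    if cv2.contourArea(k)>300:
        w=px2w("wrist",k.reshape(-1,2),0.02,s); print(k.reshape(-1,2).mean(0).round(),cv2.minAreaRect((w[:,:2]*1000).astype(np.float32)))
print([(np.round(d["point"],3),round(d["score"],2)) for d in arm.mark_of("tray_mid","wrist")])
```

```text
14.85 [ 0.50964232 -0.2219652   0.30328867] [0.14947566 0.30442208 0.0251535 ] 0.5373807206169184
[245. 249.] ((451.141357421875, -229.85057067871094), (27.16180419921875, 15.779930114746094), 85.08131408691406)
[332. 231.] ((520.5032958984375, -222.5160369873047), (86.45594787597656, 31.867786407470703), 84.75003814697266)
[(array([ 0.515, -0.22 ,  0.019]), 0.57), (array([ 0.462, -0.217,  0.062]), 0.18)]
```

View pics/w7.png

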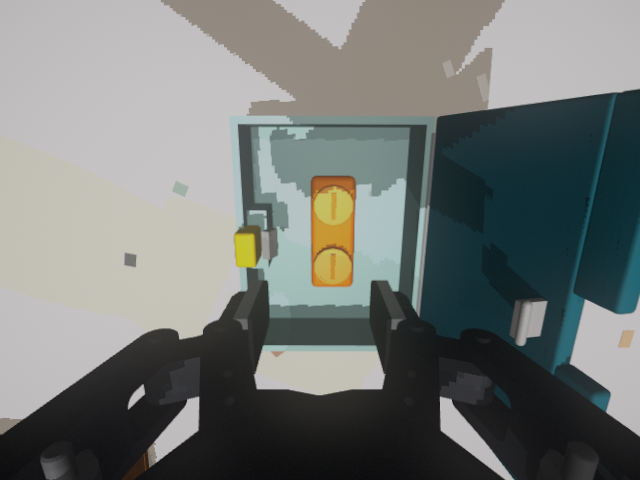

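The tray lies flat on the case floor, centred at px (332,231), world (520,-222), let go, with the lid still open. Next I raise the hand, turn the jaws and go behind the lid, 45 mm to the left of its middle.

Request:
drive_tool(
  plan=[
    {"dx": 0,"dy": 0,"dz": 55,"spin": -0.15,"claw": 20},
    {"dx": 0,"dy": 0,"dz": 105,"spin": -0.3,"claw": 0},
    {"dx": 10,"dy": 5,"dz": 110,"spin": -0.45,"claw": 0},
    {"dx": 40,"dy": 15,"dz": 110,"spin": -0.6,"claw": 0},
    {"dx": 75,"dy": 25,"dz": 110,"spin": -0.75,"claw": 0},
    {"dx": 105,"dy": 35,"dz": 110,"spin": -0.9,"claw": 0},
    {"dx": 130,"dy": 35,"dz": 110,"spin": -1.05,"claw": 0},
    {"dx": 130,"dy": 35,"dz": 110,"spin": -1.2,"claw": 0},
    {"dx": 130,"dy": 35,"dz": 110,"spin": -1.35,"claw": 0},
    {"dx": 130,"dy": 35,"dz": 110,"spin": -1.5,"claw": 0},
    {"dx": 130,"dy": 35,"dz": 110,"spin": -1.57,"claw": 0},
    {"dx": 130,"dy": 35,"dz": 110,"spin": -1.57,"claw": 0},
  ],
)

```text
time_s: 16.45
tool_pos: [0.6399, -0.187, 0.4117]
eef_rot: [-0.001, -0.677, 0.736, 0.001]
wrist_force: [0.3, -0.2, -0.1]
grip_width: -0.001
```

Run:
```python
from h import *
s=arm.sense(); print(s["joint_pos"])
im=arm.read_camera("scene"); cv2.imwrite("pics/s8.png",im)
```

```text
[-4.02450995e-01  3.16013629e-01  1.39819737e+00  2.08981834e-05
  1.43044554e+00  1.25175158e+00]
```

View pics/s8.png

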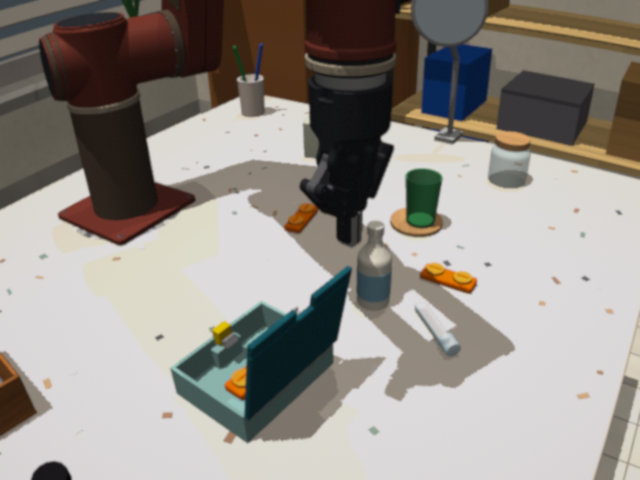

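The hand is above and behind the lid with fingers shut, at px (350,235). The tray is visible inside at (240,380). I'll compute the closing arc.

Run:
```python
from arc import *
x0=640.0
for i,t in enumerate([1.75,1.67,1.6]+list(np.arange(1.5,-0.01,-0.1))):
    r=104+18*max(0,(1-t)) if t<1 else 104
    c=C(t,r); X=65+c[0]+11
    wx=518.3+X*.9964+45*.085; wy=-222-X*.085+45*.9964
    print(round(t,2),round(wx-x0),round(wy+187.0),round(c[1]+173.4-411.7))
```

```text
1.75 -11 1 -86
1.67 -21 2 -86
1.6 -30 2 -86
1.5 -42 3 -86
1.4 -52 4 -86
1.3 -62 5 -88
1.2 -72 6 -90
1.1 -82 7 -94
1.0 -91 8 -98
0.9 -101 8 -102
0.8 -111 9 -108
0.7 -120 10 -114
0.6 -129 11 -121
0.5 -137 11 -129
0.4 -144 12 -138
0.3 -151 13 -148
0.2 -156 13 -159
0.1 -161 13 -170
-0.0 -164 14 -182
```

Request:
drive_tool(
  plan=[
    {"dx": 0,"dy": 0,"dz": -40,"spin": 0,"claw": 0},
    {"dx": 0,"dy": 0,"dz": -86,"spin": 0,"claw": 0},
    {"dx": -11,"dy": 1,"dz": -86,"spin": 0,"claw": 0},
    {"dx": -21,"dy": 2,"dz": -86,"spin": 0,"claw": 0},
    {"dx": -30,"dy": 2,"dz": -86,"spin": 0,"claw": 0},
    {"dx": -42,"dy": 3,"dz": -86,"spin": 0,"claw": 0},
    {"dx": -52,"dy": 4,"dz": -86,"spin": 0,"claw": 0},
    {"dx": -62,"dy": 5,"dz": -88,"spin": 0,"claw": 0},
    {"dx": -72,"dy": 6,"dz": -90,"spin": 0,"claw": 0},
    {"dx": -82,"dy": 7,"dz": -94,"spin": 0,"claw": 0},
    {"dx": -91,"dy": 8,"dz": -98,"spin": 0,"claw": 0},
    {"dx": -91,"dy": 8,"dz": -98,"spin": 0,"claw": 0},
  ],
)

```text
time_s: 18.0
tool_pos: [0.5482, -0.1789, 0.3149]
eef_rot: [-0.0, -0.677, 0.736, 0.001]
wrist_force: [1.4, -0.3, 1.1]
grip_width: 0.002
```

Run:
```python
from h import *
im=arm.read_camera("scene"); cv2.imwrite("pics/s9.png",cv2.resize(im[120:440,120:440],None,fx=1.8,fy=1.8))
```

```text
(no output)
```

View pics/s9.png

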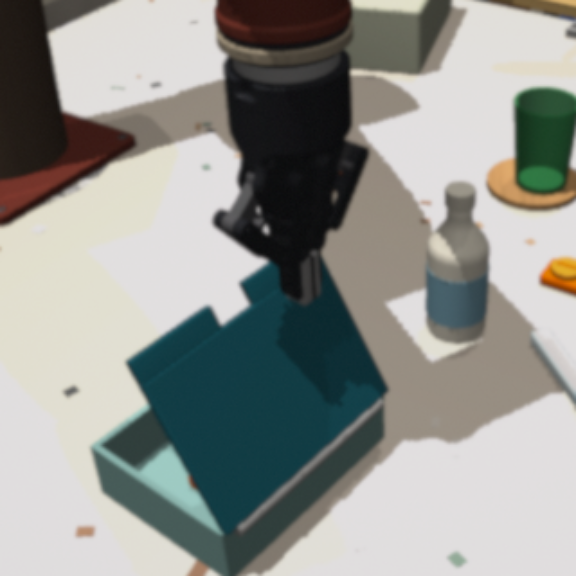

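The lid is being pushed down, at about 1 rad, with the fingers at crop px (300,290) left of the notch. I'll continue.

Request:
drive_tool(
  plan=[
    {"dx": -10,"dy": 0,"dz": -4,"spin": 0,"claw": 0},
    {"dx": -20,"dy": 1,"dz": -10,"spin": 0,"claw": 0},
    {"dx": -29,"dy": 2,"dz": -16,"spin": 0,"claw": 0},
    {"dx": -38,"dy": 3,"dz": -23,"spin": 0,"claw": 0},
    {"dx": -46,"dy": 3,"dz": -31,"spin": 0,"claw": 0},
    {"dx": -53,"dy": 4,"dz": -40,"spin": 0,"claw": 0},
    {"dx": -60,"dy": 5,"dz": -50,"spin": 0,"claw": 0},
    {"dx": -65,"dy": 5,"dz": -61,"spin": 0,"claw": 0},
    {"dx": -70,"dy": 5,"dz": -72,"spin": 0,"claw": 0},
    {"dx": -72,"dy": 6,"dz": -77,"spin": 0,"claw": 0},
    {"dx": -72,"dy": 6,"dz": -77,"spin": 0,"claw": 0},
  ],
)

```text
time_s: 19.42
tool_pos: [0.4768, -0.1731, 0.2384]
eef_rot: [-0.0, -0.677, 0.736, 0.0]
wrist_force: [0.4, -0.3, 1.2]
grip_width: 0.003
```

Request:
drive_tool(
  plan=[
    {"dx": -1,"dy": 0,"dz": -2,"spin": 0,"claw": 0},
    {"dx": -1,"dy": 0,"dz": -4,"spin": 0,"claw": 0},
    {"dx": -1,"dy": 0,"dz": -6,"spin": 0,"claw": 0},
    {"dx": -1,"dy": 0,"dz": -8,"spin": 0,"claw": 0},
    {"dx": -1,"dy": 0,"dz": -9,"spin": 0,"claw": 0},
    {"dx": -1,"dy": 0,"dz": -9,"spin": 0,"claw": 0},
  ],
)

```text
time_s: 20.18
tool_pos: [0.4757, -0.173, 0.2294]
eef_rot: [-0.0, -0.677, 0.736, 0.0]
wrist_force: [-0.7, 0.2, 1.8]
grip_width: -0.003
```

Request:
drive_tool(
  plan=[
    {"dx": 0,"dy": 0,"dz": -0.5,"spin": 0,"claw": 0},
    {"dx": 0,"dy": 0,"dz": -1,"spin": 0,"claw": 0},
    {"dx": 0,"dy": 0,"dz": -1,"spin": 0,"claw": 0},
  ],
)

```text
time_s: 20.55
tool_pos: [0.4758, -0.173, 0.2288]
eef_rot: [-0.0, -0.677, 0.736, 0.0]
wrist_force: [-3.3, 0.8, 4.6]
grip_width: -0.004
```

Request:
drive_tool(
  plan=[
    {"dx": 0,"dy": 0,"dz": -1,"spin": 0,"claw": 0},
    {"dx": 0,"dy": 0,"dz": -1.5,"spin": 0,"claw": 0},
    {"dx": 0,"dy": 0,"dz": -1.5,"spin": 0,"claw": 0},
  ],
)

```text
time_s: 20.92
tool_pos: [0.4759, -0.173, 0.2277]
eef_rot: [-0.0, -0.677, 0.736, 0.0]
wrist_force: [-6.0, 0.8, 9.9]
grip_width: -0.0
```

Request:
drive_tool(
  plan=[
    {"dx": 0,"dy": 0,"dz": -1,"spin": 0,"claw": 0},
    {"dx": 0,"dy": 0,"dz": -2,"spin": 0,"claw": 0},
    {"dx": 0,"dy": 0,"dz": -2,"spin": 0,"claw": 0},
  ],
)

```text
time_s: 21.3
tool_pos: [0.4759, -0.1731, 0.2264]
eef_rot: [-0.0, -0.677, 0.736, 0.0]
wrist_force: [-8.6, 3.0, 16.7]
grip_width: 0.002
```

Request:
drive_tool(
  plan=[
    {"dx": 0,"dy": 0,"dz": 2,"spin": 0,"claw": 0},
    {"dx": 0,"dy": 0,"dz": 5,"spin": 0,"claw": 0},
    {"dx": 0,"dy": 0,"dz": 8,"spin": 0,"claw": 0},
    {"dx": 0,"dy": 0,"dz": 11,"spin": 0,"claw": 0},
    {"dx": 0,"dy": 0,"dz": 14,"spin": 0,"claw": 0},
    {"dx": 0,"dy": 0,"dz": 14,"spin": 0,"claw": 0},
  ],
)

```text
time_s: 22.05
tool_pos: [0.4761, -0.1732, 0.2395]
eef_rot: [0.0, -0.677, 0.736, -0.0]
wrist_force: [-0.2, -0.5, 1.4]
grip_width: 0.001
```

Run:
```python
from h import *
im=arm.read_camera("scene"); cv2.imwrite("pics/s10.png",cv2.resize(im[200:440,120:440],None,fx=2.4,fy=2.4))
```

```text
(no output)
```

View pics/s10.png

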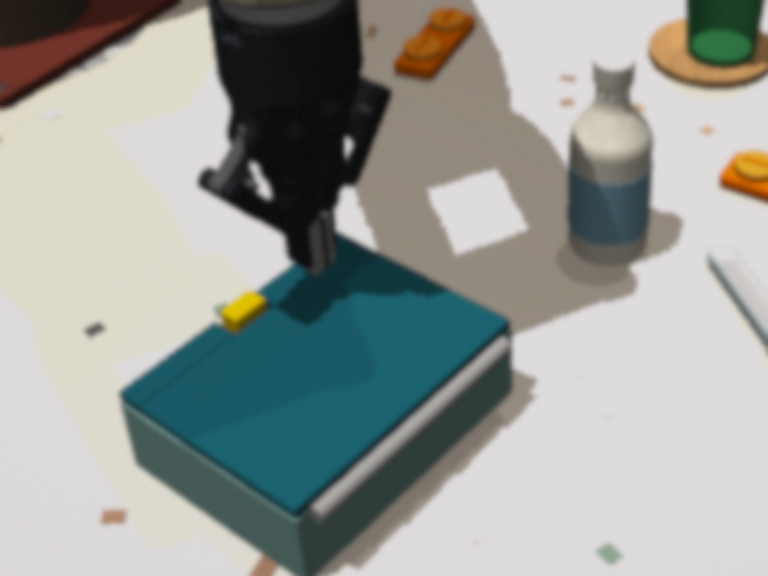

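Run:
```python
from h import *
im=arm.read_camera("scene"); a=cv2.imread("pics/scene0.png")
x=[cv2.resize(i[320:430,160:300],None,fx=2.8,fy=2.8,interpolation=cv2.INTER_CUBIC) for i in(a,im)]
cv2.imwrite("pics/s11.png",np.hstack(x)); print(arm.sense()["wrist_force"])
for t in("lid_edge",): print([(np.round(d["point"],3),round(d["score"],2)) for d in arm.mark_of(t,"scene")])
# expected front corners for angles
from math import cos,sin
y=-.085
for th in (0,.01,.03,.07):
    c=[518.3,-222]; P=[]
    for yy in(-85,85):
        X=65-130*cos(th)+8*sin(th);Z=48+130*sin(th)+8*cos(th)
        P.append([(c[0]+X*cos(y)-yy*sin(y))/1e3,(c[1]+X*sin(y)+yy*cos(y))/1e3,Z/1e3])
    print(th,w2px("scene",P).round(1).tolist())
```

```text
[ 0.21675181  0.18544758 -1.15918775]
[(array([ 0.452, -0.217,  0.056]), 0.69)]
0 [[168.3, 363.7], [260.2, 296.2]]
0.01 [[168.2, 363.0], [260.2, 295.5]]
0.03 [[167.9, 361.6], [260.1, 294.2]]
0.07 [[167.5, 358.8], [260.1, 291.5]]
```

View pics/s11.png

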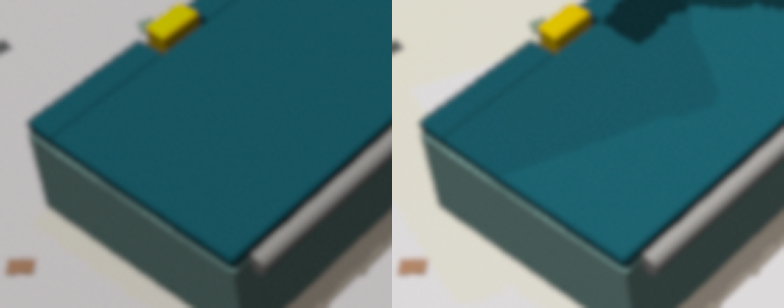

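The two crops, start on the left and now on the right, match. The lid corner sits at the same pixel in both and the button stands proud, so the catch holds. I'll withdraw the hand.

Request:
drive_tool(
  plan=[
    {"dx": 0,"dy": 0,"dz": 30,"spin": 0,"claw": 0},
    {"dx": 0,"dy": 0,"dz": 80,"spin": 0,"claw": 0},
    {"dx": -30,"dy": 0,"dz": 140,"spin": 0,"claw": 0},
    {"dx": -60,"dy": 0,"dz": 160,"spin": 0,"claw": 0},
    {"dx": -60,"dy": 0,"dz": 160,"spin": 0,"claw": 0},
    {"dx": -60,"dy": 0,"dz": 160,"spin": 0,"claw": 0},
  ],
)

```text
time_s: 22.95
tool_pos: [0.416, -0.173, 0.3986]
eef_rot: [0.0, -0.677, 0.736, 0.0]
wrist_force: [-0.7, 0.1, -0.0]
grip_width: -0.001
```

Run:
```python
from h import *
im=arm.read_camera("scene"); a=cv2.imread("pics/scene0.png")
cv2.imwrite("pics/s12.png",im); print(arm.sense()["wrist_force"])
for t in("lid_edge","bottle","inserter","coaster","tumbler","button_top"): print(t,[(np.round(d["point"],3),round(d["score"],2)) for d in arm.mark_of(t,"scene")])
```

```text
[ 0.17021223 -1.14543945 -0.50944741]
lid_edge [(array([ 0.456, -0.217,  0.056]), 0.81), (array([ 0.515, -0.221,  0.001]), 0.62)]
bottle [(array([ 0.571,  0.004, -0.003]), 0.89)]
inserter [(array([ 0.679, -0.012, -0.001]), 0.76)]
coaster [(array([ 0.529,  0.25 , -0.001]), 0.84)]
tumbler [(array([0.536, 0.248, 0.01 ]), 0.7)]
button_top [(array([ 0.466, -0.219,  0.063]), 0.6)]
```

View pics/s12.png

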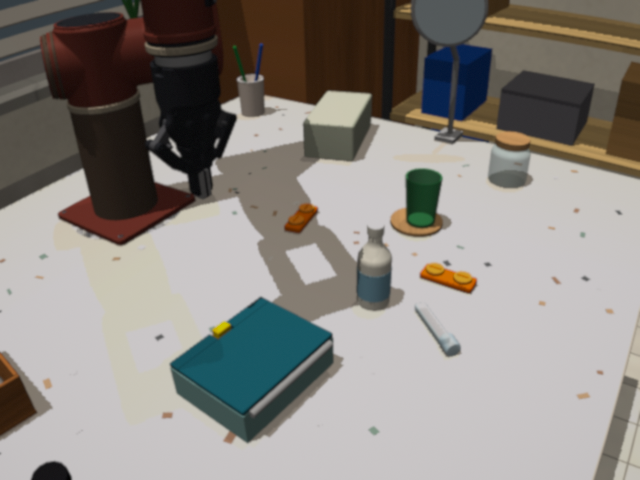

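The lid is shut and latched with the button up at px (222,329), and all bystanders are where they started. The hand is clear, so I'm handing the job in.

```bash
python3 -c "
from workcell import arm
print(arm.job_done())"
```

```text
the job is handed in; nothing more can be done
None
```

The orange tray is lying in the shut teal case, and I handed the job in at about 23 s of the 72 s allowed. No verdict was reported.

- **Opening:** I pressed the button with the fingertips overlapping the lid, then followed the lid up at about 0.6 rad/s. It ended fully open, with the lid edge found about 31 mm behind the hinge line.
- **Tray:** I took the rightmost of the three look-alike trays. I laid it on the case floor and let go. The wrist picture showed it flat and within about 3 mm of the case's centre.
- **Closing:** I pushed the lid shut 45 mm to the left of the button, with up to about 17 N.
- **Final checks:** After I withdrew, the lid's corners were at the same pixels as at the start, and the button was up. The bottle, inserter, coaster and tumbler were found within about 5 mm of their starts.
- **Doubtful reading:** With the hand just above the shut lid, the wrist force read 1.4 N, much like holding the lid up. It changed sign on the next reading, so I took it as noise, and the pictures agreed. I had no direct reading of the lid or catch joints, so the latch was confirmed by pictures only.

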